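Take the measure to the knife slot with a spring rule and lock it

TASK

Measure how far the knife slot of the bread slicing guide is from the near edge of its board: hook the end of the spring rule into the slot, over the near rail, draw the case back until it can stand level and square on the table with its front face flush against the board's near edge and the hook drawn up against the rail, then push the lock button on top fully down and leave the rule standing there. Work gently: do not shift the knife guide or lean hard on the board, the guide or the lock button, and leave the other things alone.

Things in the scene. Friction and masses are not known exactly. Their poses are not given: they have to be found in the camera images.
- board: base board of a bread slicing guide, light wood, 210 (its x) x 160 (y) x 12 mm thick, fixed to the table. Origin on the table under the middle of its near edge (a vertical face 12 mm high, towards the robot); the board extends to +x. Low side strips at y = +-75 mm stand 6 mm proud. The darker knife guide across it is not tracked (see guide_zone).
- guide_zone (a point): fixed point on the board's top, 86 mm beyond its near edge. Somewhere near it stands the knife guide, an untracked frame across the board: near rail (guide_c0) 12 mm thick (x), slot 12 mm wide, 112 long (y), down to the board; far rail 12 mm; rail tops 42 mm above the table. The near rail's near face is 57 to 102 mm beyond the near edge, varying: see or feel for it. 14 N along x shifts the guide.
- rule: spring rule, loose, 0.62 kg: upright aluminium case 150 (its x) x 30 (y) x 62 mm tall on two rubber feet that grip the table (friction about 1). Origin: centre of the underside; x points to the front face, where the blade comes out. Grasp it across the 30 mm width near its middle (black band). The stiff straight blade (16 mm wide, 4 thick, underside 43.5 mm above the case's underside) ends in a downturned hook.
- hook (a point): middle of the hook's lower end, on its face towards the case; axes as the rule's. The hook is a plate 4 mm thick (from here to +x), 18 mm wide, hanging 26 mm below the blade: its end is 17.5 mm above the level of the case's underside. With the blade home it is 105 mm ahead of the rule's origin, 30 mm ahead of the front face.
- blade (a joint): how far the blade is drawn out of the case, m: 0 home, 0.105 at its stop. A spring draws it home with 2.9 N at 0 to 3.7 N at the stop.
- heel (a point): middle of the lower edge of the case's flat front face, 75 mm ahead of rule's origin.
- lock: lock plunger, origin at the centre of the top of its round black button: 18 mm across, 45 mm ahead of the rule's origin, 71 mm above the case's underside (9 mm proud of the case) when up. Pressed straight down it resists with 4 to 8 N for the first 3 mm, then snaps down by itself to about 4.5 mm and stays there, clamping the blade; a hard stop follows at 6 mm.
- butter: wrapped butter block, 73 x 102 x 37 mm (x, y, z); bystander, loose, origin at the centre of its underside.
- salt_shaker: glass salt shaker with grey cap, 44 mm across, 90 mm tall; bystander, loose, origin at the centre of its underside.
- onion: red onion, about 83 mm across and tall; bystander, loose, origin at the centre of its underside.
- jam_jar: jam jar with white lid, 66 mm across, 90 mm tall; bystander, loose, origin at the centre of its underside.
- lemon: lemon, 72 x 57 x 58 mm; bystander, loose, origin at the centre of its underside.
- kitchen_timer: round red kitchen timer, 69 mm across, 54 mm tall; bystander, loose, origin at the centre of its underside.
There are look-alikes about, which are no part of the job. There is more than one size of the rule; the job needs the largest.

How it is judged:
By the outcome, as a careful person would: the job done as asked, in the order asked, and still so for the second after the job is handed in, with the robot touching nothing.
It also fails if it takes over 61 s, if anything falls off the work surface, if the arm or the gripper's body presses on something with over 40 N, if the wrist force passes 120 N, or if a joint passes its speed limit or range.

ROBOT

A 7-joint arm with a two-finger parallel gripper is mounted at the origin on a cart in front of the work surface, level with it; the furniture and walls round the work are solid. World frame = base frame: x ahead of the robot, y to its left, z up, the work surface at z = 0. Lengths are in m, angles in rad, forces in N, time in s.
With the tool pointing down it reaches from about 0.4 to 0.85 m from the base axis. Payload 10.4 kg.
Tool frame: the origin (TCP) lies between the finger pads; the fingertips stand 8 mm ahead of it and the grasp point (between the pads) lies 11 mm behind it; z points along the fingers, x is the direction in which the jaws open and shut, and the axes are right-handed (so a half turn about z gives the same grasp; the last joint's range is limited). The gripper opens to 87 mm and grips with 3 to 60 N. Pads are 19 mm wide; open, the fingers measure 117 mm over their backs; the gripper's body (75 mm by 190 mm) begins 51 mm behind the grasp point.
Start: joints at [1.28, 0.332, -0.065, 1.46, 0.022, 1.35, -0.088], TCP at [0.165, -0.603, 0.231] pointing down, gripper open.
Joint ranges: [-2.6, 2.6], [-0.5, 2.12], [-1.47, 1.34], [0.16, 2.42], [-1.27, 4.41], [0.06, 2.06], [-2.6, 2.6]. Speed limits (rad/s): [2.22, 2.22, 2.79, 2.79, 3.14, 3.14, 3.14].

INTERFACE

Orientations are given as a unit quaternion [x, y, z, w].
In Python, from bench import r, viewer gives the robot as it stands.
- The arm moves only by the tool apply_moves, never from a script. Its argument "increments" is a list of rows, each an object with "grip": the closure in counts, from 0 (fully open) to 255 (shut); "xyz": the shift along the tool's x, y, z in mm, a list of three; "rotation": the turn, a rotation vector about the tool's x, y, z in degrees, a list of three. A call has 1 to 5 rows; each row is the pose to reach, as a shift and turn from the pose measured when the call began, along the tool's axes at that moment; what a row does not reach only later rows make up. A row lasts 1/8 s, in which the tool goes at most 62.5 mm and 10.7 degrees, less where a joint would pass 70% of its speed; a pose out of reach is approached as far as the arm can. A call with a gripper value outside its range is refused whole. The fingers move at their own pace and stop on an object; "squeeze" is the grip in N (left out, the last holds). Time passes only in rows, so rows that repeat a pose let the fingers close. It gives the time, the measured TCP pose, the force and the opening at its end, in the units of the state.
- r.read_state(): the state, without advancing time (a new reading comes with each control period).
- viewer.camera(name): name is "scene" or "top" or "wrist"; returns a dict with "img" (384x512x3 uint8, blue, green, red), "range_z" (384x512 float32, m along the optical axis (not along the pixel's ray), 0 where there is no reading), "vertical_fov" (degrees; the focal length in pixels is half the picture's height over the tangent of half this angle, whatever the lens; pixels are square), "cx", "cy" (the principal point, pixels), "rvec" (rotation vector, rad) and "tvec" (3), from world to camera coordinates, as OpenCV has them. Camera axes: x right, y down, z forward; pixel columns grow to the right and rows downward; lengths in m; the calibration is good to about 2 mm. A picture is of the moment at which its call begins.
- r.close_job(): hands the job in, once; it reports no verdict.
The state is a dict: "time": time; "joint_positions": joint angles; "joint_vel": joint speeds; "joint_torque": joint torques, N m; "ee_pos": TCP position; "eef_rot": TCP orientation; "ft_force": force on the tool from outside, world axes, zero at the start; "torque": the same for the moment, N m; "width": finger opening in m.
Only numpy, scipy, OpenCV 4.12 (cv2) and the standard library are available. Lean on these libraries where they do the work, as an engineer would, in place of code of your own. Each camera call takes 0.05 s, during which the arm holds its last target.

## Working session

There is one attempt and no reset: what is moved stays moved. The work goes in short steps, Python scripts to look and compute and a tool call to move; the robot and the scene stay as the last step left them, time stands still between calls to the robot, and variables do not carry over. Pictures are saved under pics/ and viewed, and the job is handed in when it is done.

Besides the shell and the picture viewer there is one more tool, called after "Request:" in YAML: its name, and indented under it one key for each argument. apply_moves: Moves the arm, as the interface text tells. Its arguments: {"type":"object","properties":{"increments":{"type":"array","items":{"type":"object","properties":{"grip":{"type":"number"},"xyz":{"type":"array","items":{"type":"number"}},"rotation":{"type":"array","items":{"type":"number"}}}}},"squeeze":{"type":"number"}},"required":["increments"]}

```bash
mkdir -p pics; ls; cat > h.py <<'E'
import numpy as np,cv2,pickle
from bench import r,viewer
def snap(name,tag):
    c=viewer.camera(name); cv2.imwrite(f'pics/{tag}.png',c['img']); pickle.dump(c,open(f'pics/{tag}.pkl','wb')); return c
def load(tag): return pickle.load(open(f'pics/{tag}.pkl','rb'))
def f(c): return c['img'].shape[0]/2/np.tan(np.radians(c['vertical_fov'])/2)
def px2w(c,u,v,z=None):
    R,_=cv2.Rodrigues(np.array(c['rvec'],float)); t=np.array(c['tvec'],float).ravel()
    d=np.array([(u-c['cx'])/f(c),(v-c['cy'])/f(c),1.])
    if z is None:
        return R.T@(d*c['range_z'][int(round(v)),int(round(u))]-t)
    o=-R.T@t; w=R.T@d; return o+w*(z-o[2])/w[2]
def w2px(c,p):
    R,_=cv2.Rodrigues(np.array(c['rvec'],float)); q=R@np.array(p)+np.array(c['tvec'],float).ravel()
    return q[0]/q[2]*f(c)+c['cx'],q[1]/q[2]*f(c)+c['cy']
def crop(tag,x0,y0,x1,y1,s,out):
    im=cv2.imread(f'pics/{tag}.png')[y0:y1,x0:x1]; cv2.imwrite(f'pics/{out}.png',cv2.resize(im,None,fx=s,fy=s,interpolation=cv2.INTER_CUBIC))
E
python3 - <<'E'
from h import *
for n in ['scene','top','wrist']:
    c=snap(n,n+'0'); print(n,c['vertical_fov'],-cv2.Rodrigues(np.array(c['rvec'],float))[0].T@np.array(c['tvec']).ravel())
s=r.read_state();print({k:np.round(v,4) for k,v in s.items()})
E
```

```text
pics
scene 52.7627601981783 [-0.62534995  0.63553935  1.01708691]
top 44.92506209225531 [0.27666487 0.08475512 1.4999985 ]
wrist 62.886286171012195 [ 0.23320482 -0.58534087  0.38395984]
{'time': np.float64(0.15), 'joint_positions': array([ 1.2804,  0.3327, -0.0647,  1.4607,  0.0216,  1.3499, -0.0885]), 'joint_vel': array([-0.0001, -0.0022,  0.0006, -0.0037,  0.0012,  0.    , -0.0009]), 'joint_torque': array([ 1.30000e-03, -6.23630e+01,  2.48000e-02, -3.90143e+01,
       -6.13000e-02,  3.71000e-02,  1.00000e-04]), 'ee_pos': array([ 0.1653, -0.6024,  0.23  ]), 'eef_rot': array([ 7.952e-01, -6.064e-01, -4.000e-04, -3.000e-04]), 'ft_force': array([ 0.2998, -0.0468,  0.1303]), 'torque': array([0.025 , 0.0032, 0.0355]), 'width': np.float64(0.0869)}
```

View pics/scene0.png

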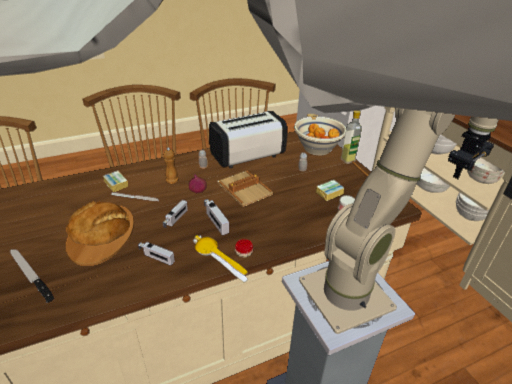

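View pics/top0.png

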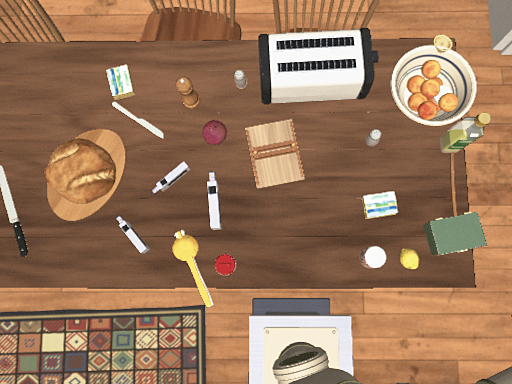

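View pics/wrist0.png

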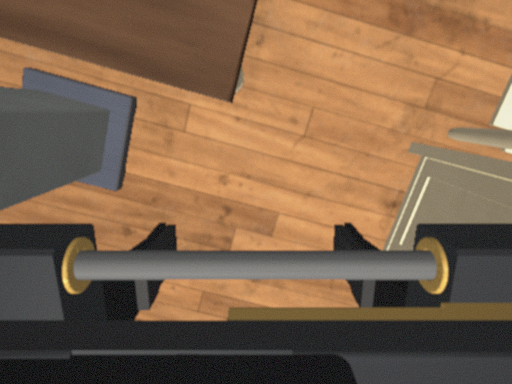

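```bash
python3 - <<'E'
from h import *
crop('top0',100,100,330,240,3.4,'t1')
crop('top0',190,160,240,240,7,'t2')
crop('top0',230,105,320,200,6.2,'t3')
c=load('top0')
for u,v in [(213,173),(213,228),(257,187),(304,179),(118,220),(146,250),(155,190),(186,166)]: print(u,v,px2w(c,u,v))
E
```

```text
213 173 [0.59361933 0.27409166 0.05094045]
213 228 [0.41672418 0.26957763 0.05885037]
257 187 [0.55454532 0.13439135 0.01343841]
304 179 [ 5.83160576e-01 -1.98321543e-02  5.83078356e-04]
118 220 [0.44568908 0.57806443 0.03042667]
146 250 [0.35073616 0.4853405  0.02440997]
155 190 [0.54214045 0.46260682 0.0336231 ]
186 166 [0.61670862 0.36123922 0.05215282]
```

View pics/t1.png

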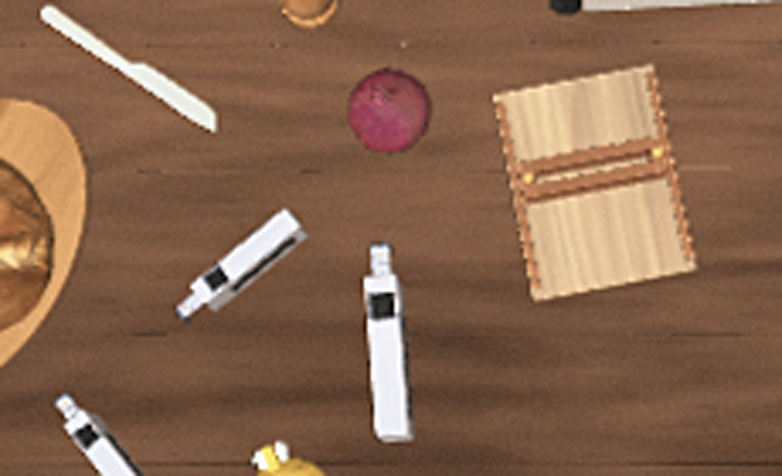

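View pics/t2.png

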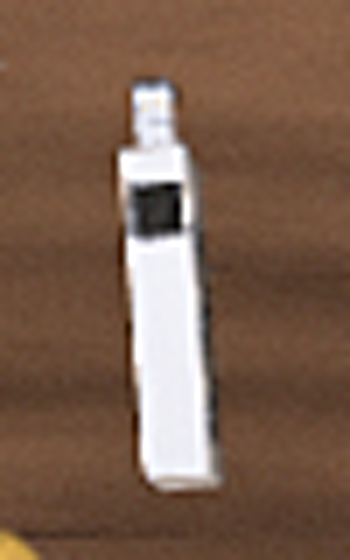

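View pics/t3.png

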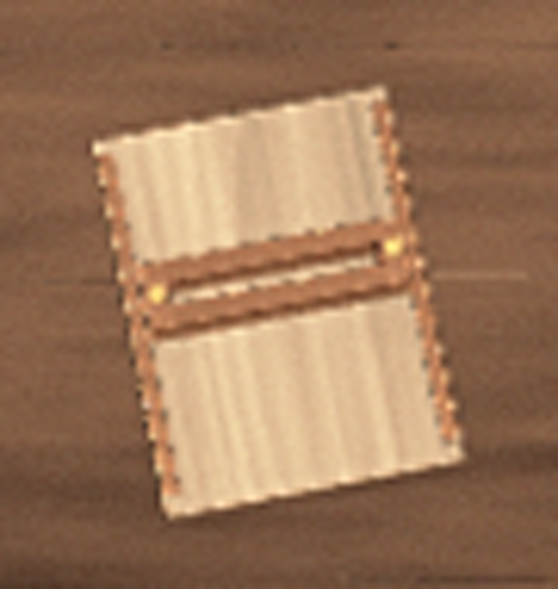

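```bash
python3 - <<'E'
from h import *
c=load('top0')
P=lambda x,y,z,s,ox,oy: px2w(c,(x+.5)/s-.5+ox,(y+.5)/s-.5+oy,z)[:2]
fl,fr,rl,rr=[P(x,y,.062,7,190,160) for x,y in [(119,150),(190,150),(143,478),(212,475)]]
print(fl,fr,rl,rr); F=(fl+fr)/2;B=(rl+rr)/2
d=F-B;print('len',np.hypot(*d),'w',np.linalg.norm(fl-fr),'yaw',np.degrees(np.arctan2(d[1],d[0])),'mid',(F+B)/2)
h=P(153,84,.0475,7,190,160);lk=P(156,208,.071,7,190,160);print('hooktip',h,'lock',lk)
nl,nr,fl2,fr2=[P(x,y,.012,6.2,230,105) for x,y in [(168,518),(463,457),(97,145),(384,88)]]
print(nl,nr,fl2,fr2,np.linalg.norm(nl-nr),np.linalg.norm(fl2-nl),np.linalg.norm(fr2-nr))
d=(fl2+fr2-nl-nr)/2;e=nl-nr
print('yaw',np.degrees(np.arctan2(d[1],d[0])),np.degrees(np.arctan2(-e[0],e[1])),'O',(nl+nr)/2)
# rails
u=d/np.linalg.norm(d);O=(nl+nr)/2;v=np.array([-u[1],u[0]])
for x,y,z in [(160,337,.012),(410,293,.012),(160,330,.042),(405,285,.042),(150,313,.042),(405,262,.042)]:
  q=P(x,y,z,6.2,230,105)-O;print(x,y,q@u,q@v)
# point cloud of rule top
pts=[]
for v_ in range(168,235):
  for u_ in range(198,230):
    p=px2w(c,u_,v_)
    if .057<p[2]<.075:pts.append(p[:2])
pts=np.array(pts,np.float32);print(len(pts),cv2.minAreaRect(pts))
E
```

```text
[0.56537575 0.29252811] [0.56524986 0.26035227] [0.41688093 0.2785227 ] [0.41815175 0.24786482]
len 0.1483888893677043 w 0.03217607874833249 yaw 5.121517236796062 mid [0.49141457 0.26981697]
hooktip [0.59908386 0.27968865] lock [0.53701513 0.27402336]
[0.55107404 0.13548208] [ 0.58318903 -0.0199154 ] [0.75565269 0.17430223] [0.7867712  0.01940077] 0.15868128176393592 0.2082292629298181 0.20734382994842138
yaw 10.837308280585182 11.67656355058531 O [0.56713153 0.05778334]
160 337 0.09587255457049963 0.06535142631400231
410 293 0.09388741113450456 -0.0698464422044803
160 330 0.09198154513897407 0.0649742765570914
405 285 0.09107187402551355 -0.0651085545344331
150 313 0.10196839646072396 0.06841039718499486
405 262 0.10323939810413102 -0.0675953292865647
429 ((0.4922005534172058, 0.27100658416748047), (0.1505621373653412, 0.03041839972138405), 5.347534656524658)
```

```bash
cat >> h.py <<'E'
from scipy.spatial.transform import Rotation as Ro
def plan(pos,yaw):
    """tcp pos world, yaw deg of the 'rule x' axis (tool x yaw=yaw-90, tool z down)"""
    s=r.read_state();p=np.array(s['ee_pos']);R=Ro.from_quat(s['eef_rot'])
    a=np.radians(yaw-90);X=np.array([np.cos(a),np.sin(a),0]);Z=np.array([0,0,-1.]);T=Ro.from_matrix(np.c_[X,np.cross(Z,X),Z])
    d=R.inv().apply(np.array(pos)-p)*1000; rv=np.degrees((R.inv()*T).as_rotvec())
    print('xyz',d.round(1),'rot',rv.round(2),'|d|',np.linalg.norm(d).round(1),'now',p.round(4))
def st():
    s=r.read_state();R=Ro.from_quat(s['eef_rot']).as_matrix()
    print('t',round(s['time'],2),'p',np.round(s['ee_pos'],4),'yaw',round(np.degrees(np.arctan2(R[1,0],R[0,0]))+90,2),'z',R[:,2].round(4),'F',np.round(s['ft_force'],2),'M',np.round(s['torque'],2),'w',round(float(s['width']),4))
E
python3 - <<'E'
from h import *
st()
for p in [(0.42,-0.3,.25),(.5,0,.25),(.492,.268,.2)]: plan(p,5.2)
E
```

```text
t 0.15 p [ 0.1653 -0.6024  0.23  ] yaw 15.35 z [-3.e-04  1.e-03 -1.e+00] F [ 0.3  -0.05  0.13] M [0.03 0.   0.04] w 0.0869
xyz [-224.3 -325.6  -19.8] rot [1.000e-02 6.000e-02 1.015e+01] |d| 395.9 now [ 0.1653 -0.6024  0.23  ]
xyz [-492.4 -482.2  -19.5] rot [1.000e-02 6.000e-02 1.015e+01] |d| 689.5 now [ 0.1653 -0.6024  0.23  ]
xyz [-752.9 -545.4   30.8] rot [1.000e-02 6.000e-02 1.015e+01] |d| 930.2 now [ 0.1653 -0.6024  0.23  ]
```

Request:
apply_moves:
  increments:
    - {"xyz": [-35, -50, -10], "rotation": [0, 0, 2], "grip": 0}
    - {"xyz": [-70, -100, -20], "rotation": [0, 0, 4], "grip": 0}
    - {"xyz": [-105, -150, -20], "rotation": [0, 0, 6], "grip": 0}
    - {"xyz": [-140, -200, -20], "rotation": [0, 0, 8], "grip": 0}
    - {"xyz": [-175, -250, -20], "rotation": [0, 0, 10], "grip": 0}

```text
time: 0.78
ee_pos: [0.361, -0.3658, 0.2501]
eef_rot: [0.739, -0.674, -0.0, -0.0]
ft_force: [1.5, -0.5, -0.5]
width: 0.0872
```

```bash
python3 - <<'E'
from h import *
st()
for p in [(0.42,-0.3,.25),(.5,0,.25),(.492,.268,.2)]: plan(p,5.2)
E
```

```text
t 0.78 p [ 0.361  -0.3658  0.2501] yaw 5.28 z [-3.e-04  7.e-04 -1.e+00] F [ 1.51 -0.46 -0.5 ] M [-0.03 -0.02  0.02] w 0.0872
xyz [-60.1 -64.8   0.2] rot [0.02 0.04 0.08] |d| 88.4 now [ 0.361  -0.3658  0.2501]
xyz [-351.5 -172.1    0.4] rot [0.02 0.04 0.08] |d| 391.3 now [ 0.361  -0.3658  0.2501]
xyz [-619.1 -188.7   50.5] rot [0.02 0.04 0.08] |d| 649.2 now [ 0.361  -0.3658  0.2501]
```

Tracking is good. On towards the rule.

Request:
apply_moves:
  increments:
    - {"xyz": [-45, -40, 0], "rotation": [0, 0, 0], "grip": 0}
    - {"xyz": [-100, -65, 0], "rotation": [0, 0, 0], "grip": 0}
    - {"xyz": [-158, -88, 0], "rotation": [0, 0, 0], "grip": 0}
    - {"xyz": [-216, -110, 0], "rotation": [0, 0, 0], "grip": 0}
    - {"xyz": [-274, -130, 0], "rotation": [0, 0, 0], "grip": 0}

```text
time: 1.4
ee_pos: [0.4654, -0.079, 0.2503]
eef_rot: [0.739, -0.674, -0.0, -0.0]
ft_force: [1.5, -0.5, 0.2]
width: 0.087
```

```bash
python3 - <<'E'
from h import *
st()
for p in [(.492,.05,.25),(.492,.268,.2)]: plan(p,5.2)
c=snap('wrist','wb')
E
```

```text
t 1.4 p [ 0.4654 -0.079   0.2503] yaw 5.27 z [-2.e-04  5.e-04 -1.e+00] F [ 1.51 -0.53  0.16] M [-0.07 -0.09  0.02] w 0.087
xyz [-126.   -38.4    0.3] rot [0.01 0.03 0.07] |d| 131.8 now [ 0.4654 -0.079   0.2503]
xyz [-343.1  -58.4   50.4] rot [0.01 0.03 0.07] |d| 351.7 now [ 0.4654 -0.079   0.2503]
```

View pics/wb.png

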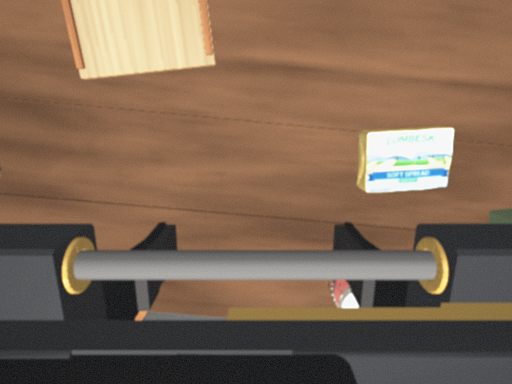

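Request:
apply_moves:
  increments:
    - {"xyz": [-50, -15, 0], "rotation": [0, 0, 0], "grip": 0}
    - {"xyz": [-95, -30, 0], "rotation": [0, 0, 0], "grip": 0}
    - {"xyz": [-130, -50, 0], "rotation": [0, 0, 0], "grip": 0}
    - {"xyz": [-130, -50, 0], "rotation": [0, 0, 0], "grip": 0}

```text
time: 1.95
ee_pos: [0.5036, 0.0674, 0.251]
eef_rot: [0.744, -0.668, -0.001, -0.002]
ft_force: [0.0, -0.6, -0.1]
width: 0.087
```

```bash
python3 - <<'E'
from h import *
st()
plan((.49,.27,.2),5.2)
c=snap('wrist','wc')
crop('wc',100,0,400,230,2.6,'wc2')
E
```

```text
t 1.95 p [0.5036 0.0674 0.251 ] yaw 6.1 z [ 7.0e-04  4.8e-03 -1.0e+00] F [ 0.01 -0.63 -0.07] M [-0.05  0.05  0.  ] w 0.087
xyz [-202.7   -8.    52. ] rot [-0.07  0.27  0.9 ] |d| 209.4 now [0.5036 0.0674 0.251 ]
```

View pics/wc2.png

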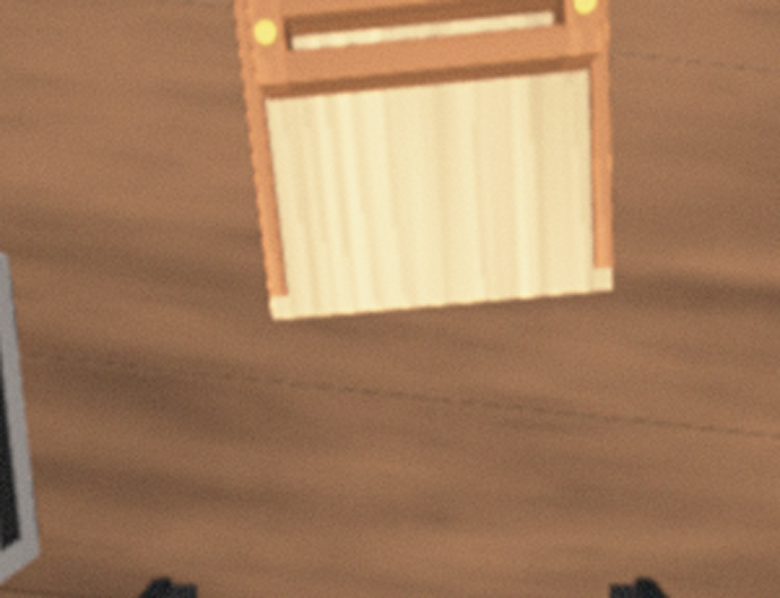

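```bash
python3 - <<'E'
from h import *
c=load('wc')
R=cv2.Rodrigues(np.array(c['rvec'],float))[0];print('cam',-R.T@np.array(c['tvec']).ravel(),R[2])
P=lambda x,y,z: px2w(c,(x+.5)/2.6-.5+100,(y+.5)/2.6-.5,z)[:2]
nl,nr=P(272,320,.012),P(612,290,.012)
e=nl-nr;print(nl,nr,np.linalg.norm(e));v=e/np.linalg.norm(e);u=np.array([v[1],-v[0]]);O=(nl+nr)/2
print('O',O,'yaw',np.degrees(np.arctan2(u[1],u[0])))
for n,x,y,z in [('railbot',267,99,.012),('railbot',588,70,.012),('railtopnear',266,87,.042),('',588,56,.042),('slot near top',290,49,.042),('',555,26,.042),('strip',271,98,.018)]:
  q=P(x,y,z)-O;print(n,q@u,q@v)
E
```

```text
cam [0.57341167 0.07280195 0.40519151] [-0.25366033 -0.02401073 -0.96699531]
[0.55311418 0.13371972] [ 0.58344036 -0.0228203 ] 0.15945048129462008
O [0.56827727 0.05544971] yaw 10.963977586311195
railbot 0.09452564006110432 0.06992293139669382
railbot 0.09393597535369899 -0.07120784946253646
railtopnear 0.0924021594171114 0.0656486058937468
 0.09251041488324549 -0.06469247473015442
slot near top 0.10536165442552993 0.05427151695173689
 0.10445041310446943 -0.05190949322636758
strip 0.0934545867477269 0.06732113393352221
```

Request:
apply_moves:
  increments:
    - {"xyz": [-60, -3, 10], "rotation": [0, 0, 1], "grip": 0}
    - {"xyz": [-120, -5, 20], "rotation": [0, 0, 1], "grip": 0}
    - {"xyz": [-175, -8, 40], "rotation": [0, 0, 1], "grip": 0}
    - {"xyz": [-203, -8, 50], "rotation": [0, 0, 1], "grip": 0}
    - {"xyz": [-203, -8, 50], "rotation": [0, 0, 1], "grip": 0}

```text
time: 2.62
ee_pos: [0.4893, 0.2688, 0.2005]
eef_rot: [0.738, -0.675, -0.002, -0.001]
ft_force: [-0.2, -0.6, -0.0]
width: 0.0871
```

```bash
python3 - <<'E'
from h import *
st()
c=snap('wrist','wd')
E
```

```text
t 2.62 p [0.4893 0.2688 0.2005] yaw 5.1 z [-0.0019  0.0034 -1.    ] F [-0.25 -0.63 -0.02] M [-0.01 -0.01 -0.03] w 0.0871
```

View pics/wd.png

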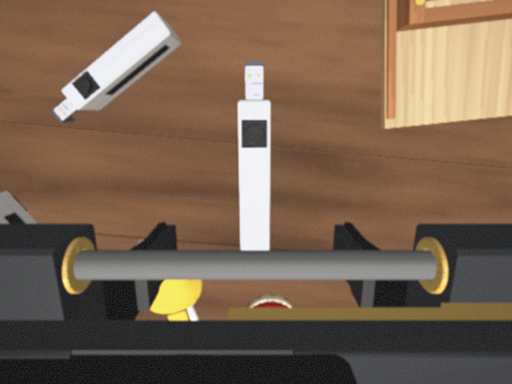

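```bash
python3 - <<'E'
from h import *
c=load('wd')
fl,fr,l2,r2=[px2w(c,u,v,.062)[:2] for u,v in [(238.5,101),(270.5,101),(240,248),(269.5,248)]]
F=(fl+fr)/2;B=(l2+r2)/2;d=F-B;yaw=np.arctan2(d[1],d[0]);u=d/np.linalg.norm(d)
print(F,np.degrees(yaw),np.linalg.norm(fl-fr),'origin',F-.075*u)
lk=px2w(c,255,133.5,.071)[:2];print('origin from lock',lk-.045*u)
plan((*(F-.075*u),.024),5.2)
E
```

```text
[0.56751294 0.27460967] 5.149903329961021 0.02860094718584707 origin [0.49281569 0.26787753]
origin from lock [0.49488263 0.26764464]
xyz [  0.   -2.7 177.1] rot [ 0.03  0.16 -0.23] |d| 177.1 now [0.4902 0.2672 0.2011]
```

Request:
apply_moves:
  increments:
    - {"xyz": [0, -4, 55], "rotation": [0, 0, 0], "grip": 60}
    - {"xyz": [0, -4, 110], "rotation": [0, 0, 0], "grip": 100}
    - {"xyz": [0, -4, 150], "rotation": [0, 0, 0], "grip": 100}
    - {"xyz": [0, -4, 176], "rotation": [0, 0, 0], "grip": 100}
    - {"xyz": [0, -4, 176], "rotation": [0, 0, 0], "grip": 100}
  squeeze: 20

```text
time: 3.3
ee_pos: [0.4941, 0.265, 0.0238]
eef_rot: [0.736, -0.677, -0.001, 0.001]
ft_force: [0.1, 0.4, 0.7]
width: 0.054
```

```bash
python3 - <<'E'
from h import *
st();plan((.4935,.268,.024),5.2)
E
```

```text
t 3.3 p [0.4941 0.265  0.0238] yaw 4.8 z [-3.1e-03  4.0e-04 -1.0e+00] F [0.11 0.42 0.74] M [-0.01 -0.01  0.03] w 0.054
xyz [-3.1  0.4 -0.2] rot [ 0.18  0.04 -0.4 ] |d| 3.1 now [0.4941 0.265  0.0238]
```

Request:
apply_moves:
  increments:
    - {"xyz": [-2.5, 0, 0], "rotation": [0, 0, 0], "grip": 130}
    - {"xyz": [-2.5, 0, 0], "rotation": [0, 0, 0], "grip": 170}
    - {"xyz": [-2.5, 0, 0], "rotation": [0, 0, 0], "grip": 220}
    - {"xyz": [-2.5, 0, 0], "rotation": [0, 0, 0], "grip": 220}
  squeeze: 25

```text
time: 3.8
ee_pos: [0.4946, 0.269, 0.0252]
eef_rot: [0.736, -0.676, -0.001, -0.001]
ft_force: [-0.0, 3.4, 6.0]
width: 0.0297
```

```bash
python3 - <<'E'
from h import *
st()
E
```

```text
t 3.8 p [0.4946 0.269  0.0252] yaw 4.86 z [-8.0e-04  2.6e-03 -1.0e+00] F [-0.    3.35  5.98] M [0.85 0.1  0.16] w 0.0297
```

Request:
apply_moves:
  increments:
    - {"xyz": [0, 0, -5], "rotation": [0, 0, 0], "grip": 220}
    - {"xyz": [0, 0, -25], "rotation": [0, 0, 0], "grip": 220}
    - {"xyz": [0, 0, -60], "rotation": [0, 0, 0], "grip": 220}
    - {"xyz": [0, 0, -60], "rotation": [0, 0, 0], "grip": 220}

```text
time: 4.3
ee_pos: [0.4962, 0.2697, 0.0883]
eef_rot: [0.736, -0.677, -0.0, -0.003]
ft_force: [0.5, 0.5, -5.2]
width: 0.0296
```

```bash
python3 - <<'E'
from h import *
st()
c=snap('wrist','we');snap('scene','se')
O=np.array([.5678,.0565]);a=np.radians(11.1);u=np.array([np.cos(a),np.sin(a)])
plan((*(O+(-.075-.02)*u),.085),11.1)
E
```

```text
t 4.3 p [0.4962 0.2697 0.0883] yaw 4.85 z [ 0.0037  0.0042 -1.    ] F [ 0.5   0.52 -5.19] M [-0.02  0.06  0.05] w 0.0296
xyz [227.6  39.3  -0.3] rot [ 0.02  0.11 -6.26] |d| 231.0 now [0.4946 0.2683 0.0851]
```

View pics/we.png

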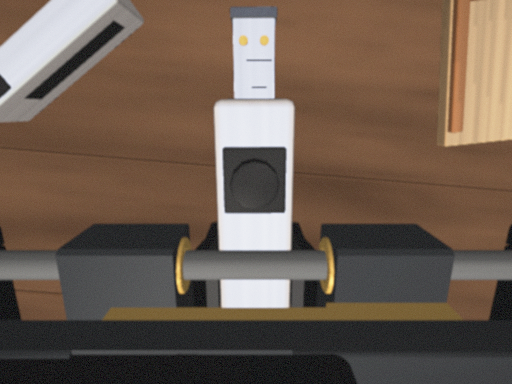

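```bash
python3 - <<'E'
from h import *
c=load('we');z0=.0851-.0248
s=r.read_state()
p=s['ee_pos'];R=Ro.from_quat(s['eef_rot']).as_matrix()
def loc(u,v,h): return (R.T@(px2w(c,u,v,z0+h)-p))*1000
print('front edge',loc(216,103,.062),loc(293,103,.062))
print('lock',loc(255,184,.071))
print('hook top front',loc(253,8,.0475),loc(233,16,.0475),loc(274,16,.0475))
# depth for check
for u,v in [(230,120),(280,120),(255,184),(240,60),(265,90),(253,30)]: print(u,v,(R.T@(px2w(c,u,v)-p))*1000)
E
```

```text
front edge [-13.92622033 -74.52845283 -37.2168284 ] [ 14.44102841 -74.51022371 -37.27207874]
lock [  0.42955003 -45.97323359 -46.22997424]
hook top front [  -0.30159688 -110.02622795  -22.76178505] [  -8.04438272 -107.26468672  -22.74526705] [   7.81537364 -107.24602561  -22.77615239]
230 120 [ -8.65468097 -68.49739592 -40.29794003]
280 120 [  9.58755514 -68.47170947 -39.64512147]
255 184 [  0.42759309 -46.57995305 -48.90674786]
240 60 [ -5.39610713 -90.96502717 -25.84677848]
265 90 [  4.43756785 -79.79322527 -26.21039169]
253 30 [  -0.30360644 -101.7361721   -25.32844606]
```

```bash
python3 - <<'E'
from h import *
st()
O=np.array([.5678,.0565]);a=np.radians(11.1);u=np.array([np.cos(a),np.sin(a)])
plan((*(O+(.004)*u),.085),11.1)
E
```

```text
t 4.4 p [0.4946 0.2683 0.0851] yaw 4.84 z [-7.0e-04  1.9e-03 -1.0e+00] F [-0.53 -0.1  -6.18] M [ 0.02  0.08 -0.  ] w 0.0299
xyz [216.8 -59.1  -0.4] rot [ 0.02  0.11 -6.26] |d| 224.7 now [0.4946 0.2683 0.0851]
```

Request:
apply_moves:
  increments:
    - {"xyz": [45, -10, -3], "rotation": [0, 0, -2], "grip": 220}
    - {"xyz": [95, -20, -3], "rotation": [0, 0, -4], "grip": 220}
    - {"xyz": [145, -35, -3], "rotation": [0, 0, -6.2], "grip": 220}
    - {"xyz": [190, -50, -3], "rotation": [0, 0, -6.2], "grip": 220}
    - {"xyz": [216.5, -59, -2], "rotation": [0, 0.1, -6.2], "grip": 220}

```text
time: 5.03
ee_pos: [0.5714, 0.0538, 0.085]
eef_rot: [0.771, -0.637, -0.001, 0.001]
ft_force: [0.0, 1.9, -5.7]
width: 0.0298
```

```bash
python3 - <<'E'
from h import *
st()
c=snap('wrist','wf');snap('scene','sf');st()
crop('wf',100,0,400,220,2.6,'wf2')
crop('sf',190,150,320,260,6,'sf2')
O=np.array([.5678,.0565]);a=np.radians(11.1);u=np.array([np.cos(a),np.sin(a)])
plan((*(O+(.004)*u),.085),11.1)
E
```

```text
t 5.03 p [0.5714 0.0538 0.085 ] yaw 10.85 z [-0.003  -0.0011 -1.    ] F [ 0.    1.91 -5.68] M [ 0.05 -0.03 -0.03] w 0.0298
t 5.12 p [0.5718 0.0526 0.0847] yaw 10.69 z [-0.0031 -0.0019 -1.    ] F [-0.05  0.52 -5.86] M [0.01 0.08 0.06] w 0.0301
xyz [-4.6 -0.8 -0.3] rot [ 0.19 -0.07 -0.41] |d| 4.7 now [0.5718 0.0526 0.0847]
```

View pics/wf2.png

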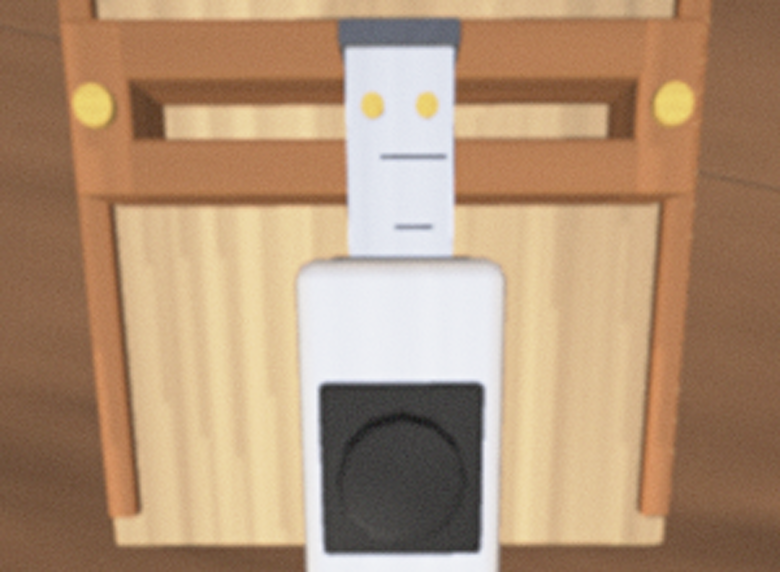

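View pics/sf2.png

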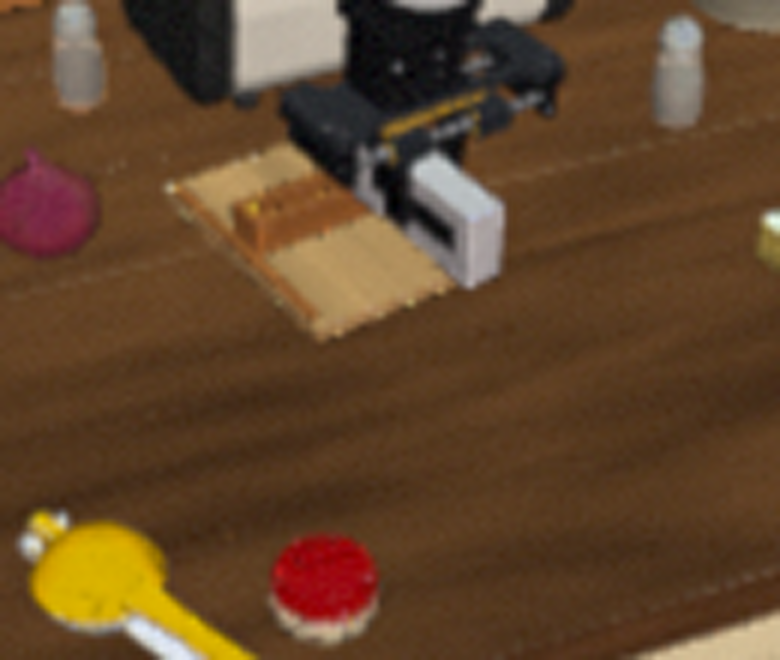

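```bash
python3 - <<'E'
from h import *
c=load('wf')
p=np.array([.5714,.0538,.085]);R=Ro.from_quat(r.read_state()['eef_rot']).as_matrix()
a=np.radians(10.85-90);X=np.array([np.cos(a),np.sin(a),0]);Z=np.array([0,0,-1.]);R=np.c_[X,np.cross(Z,X),Z]
def loc(x,y,z): return (R.T@(px2w(c,(x+.5)/2.6-.5+100,(y+.5)/2.6-.5,z)-p))[:2]*1000
print('edge',loc(115,546,.012),loc(663,544,.012))
print('slot near top',loc(135,139,.042),loc(635,138,.042))
print('slot far top',loc(135,79,.042),loc(635,77,.042))
print('rail near top',loc(120,195,.042),loc(660,193,.042))
z0=.085-.0248
print('hook front top',loc(345,22,z0+.0475),loc(460,22,z0+.0475))
print('front edge',loc(300,270,z0+.062),loc(500,270,z0+.062))
E
```

```text
edge [-82.25570158   2.52775362] [77.52000925  2.16509323]
slot near top [ -58.00597354 -102.27255577] [  53.41831841 -102.42545177]
slot far top [ -56.96463394 -114.41112102] [  52.51882287 -114.77192933]
rail near top [-62.40596334 -90.55371271] [ 59.9266876  -90.90490685]
hook front top [  -6.78903383 -107.22346037] [   9.72433324 -107.21996481]
front edge [-12.67066477 -72.74220606] [ 14.80595223 -72.72030298]
```

```bash
cat >>h.py <<'E'
a_=np.radians(10.85-90);X_=np.array([np.cos(a_),np.sin(a_),0]);Y_=np.cross([0,0,-1.],X_)
P0=np.array([.5714,.0538,0])
def tgt(x,y,z,yaw=11.0): plan(P0+X_*x/1000+Y_*y/1000+np.array([0,0,z]),yaw)
def where():
    d=(np.array(r.read_state()['ee_pos'])-P0)*1000;print('frame wf x,y mm',round(d@X_,2),round(d@Y_,2))
E
python3 - <<'E'
from h import *
st();where();tgt(-2.3,-2.2,.055)
E
```

```text
t 5.12 p [0.5718 0.0526 0.0847] yaw 10.69 z [-0.0031 -0.0019 -1.    ] F [-0.05  0.52 -5.86] M [0.01 0.08 0.06] w 0.0301
frame wf x,y mm 1.28 -0.15
xyz [-3.6 -2.1 29.7] rot [ 0.19 -0.07 -0.31] |d| 30.0 now [0.5718 0.0526 0.0847]
```

Request:
apply_moves:
  increments:
    - {"xyz": [-3.5, -2, 10], "rotation": [0.1, 0, -0.3], "grip": 220}
    - {"xyz": [-3.5, -2, 20], "rotation": [0.2, 0, -0.3], "grip": 220}
    - {"xyz": [-3.5, -2, 28], "rotation": [0.2, 0, -0.3], "grip": 220}
    - {"xyz": [-3.5, -2, 28], "rotation": [0.2, 0, -0.3], "grip": 220}

```text
time: 5.62
ee_pos: [0.5722, 0.0568, 0.0557]
eef_rot: [0.772, -0.636, -0.0, 0.001]
ft_force: [0.8, -0.2, -5.4]
width: 0.03
```

```bash
python3 - <<'E'
from h import *
c=snap('wrist','wg');st();where();tgt(-2.3,-2.2,.04)
crop('wg',100,0,400,220,2.6,'wg2')
E
```

```text
t 5.67 p [0.5727 0.0567 0.0564] yaw 11.04 z [-2.0e-04 -1.1e-03 -1.0e+00] F [ 0.34 -0.02 -6.35] M [ 0.01 -0.    0.03] w 0.0298
frame wf x,y mm -2.64 -1.85
xyz [ 0.3 -0.4 16.4] rot [ 0.02 -0.06  0.04] |d| 16.4 now [0.5727 0.0567 0.0564]
```

View pics/wg2.png

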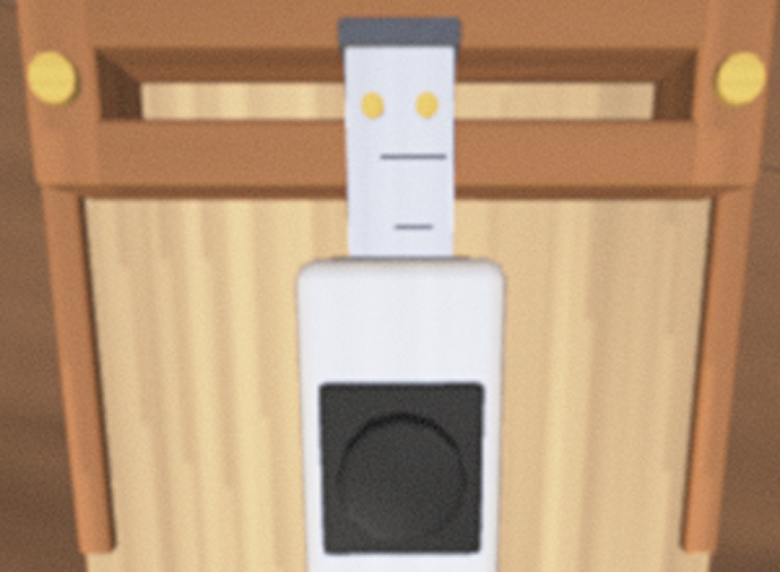

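```bash
python3 - <<'E'
from h import *
c=load('wg')
p=np.array([.5725,.0567,.0562]);a=np.radians(11.04-90);X=np.array([np.cos(a),np.sin(a),0]);Z=np.array([0,0,-1.]);R=np.c_[X,np.cross(Z,X),Z]
def loc(x,y,z): return (R.T@(px2w(c,(x+.5)/2.6-.5+100,(y+.5)/2.6-.5,z)-p))[:2]*1000
print('slot near top',loc(105,120,.042),loc(690,120,.042))
print('slot far top',loc(105,48,.042),loc(690,47,.042))
print('rail near top',loc(120,187,.042))
for off in (.0248,.022):
  z0=.0562-off
  print('hook front top',loc(345,20,z0+.0475),loc(400,45,z0+.0475))
  print('front edge',loc(400,268,z0+.062))
E
```

```text
slot near top [ -54.7292525  -100.62411142] [  55.77388986 -100.60973886]
slot far top [ -53.5728903  -112.86225921] [  54.65512896 -113.03551437]
rail near top [-52.96487759 -88.76717086]
hook front top [  -6.88736474 -107.06533817] [   0.98203175 -103.84517688]
front edge [  0.94651449 -72.63542005]
hook front top [  -6.71778103 -106.27405367] [   0.98321438 -103.12280219]
front edge [  0.94869929 -72.57412576]
```

Request:
apply_moves:
  increments:
    - {"xyz": [0, -0.5, 6], "rotation": [0, 0, 0], "grip": 220}
    - {"xyz": [0, -0.5, 11], "rotation": [0, 0, 0], "grip": 220}
    - {"xyz": [0, -0.5, 15.5], "rotation": [0, 0, 0], "grip": 220}
    - {"xyz": [0, -0.5, 15.5], "rotation": [0, 0, 0], "grip": 220}

```text
time: 6.18
ee_pos: [0.5729, 0.0568, 0.0404]
eef_rot: [0.772, -0.636, -0.0, 0.001]
ft_force: [-0.4, 0.1, -6.0]
width: 0.03
```

```bash
python3 - <<'E'
from h import *
c=snap('wrist','wh');st();where();tgt(-2.3,60,.04)
crop('wh',100,0,400,220,2.6,'wh2')
E
```

```text
t 6.22 p [0.5731 0.0568 0.0407] yaw 11.03 z [-6.0e-04 -1.1e-03 -1.0e+00] F [ 0.12  0.28 -5.43] M [ 0.04  0.03 -0.  ] w 0.0299
frame wf x,y mm -2.62 -2.22
xyz [ 0.1 62.2  0.8] rot [ 0.05 -0.06  0.03] |d| 62.2 now [0.5731 0.0568 0.0407]
```

View pics/wh2.png

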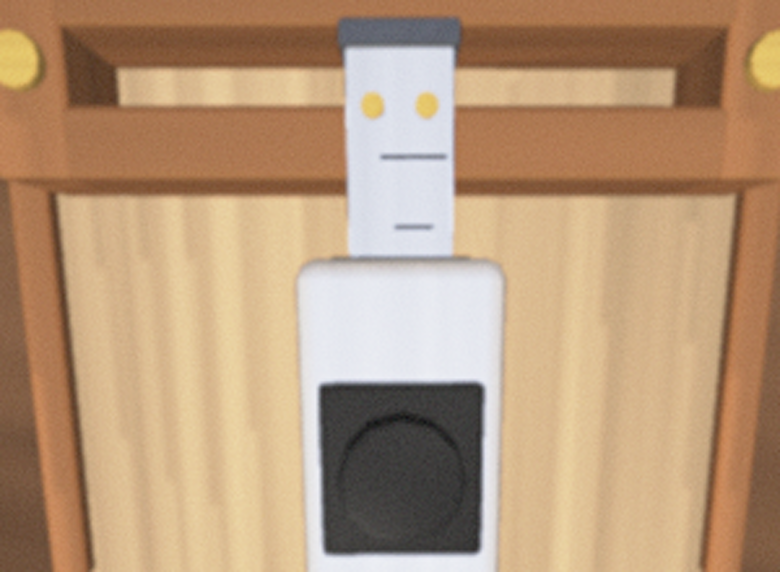

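Request:
apply_moves:
  increments:
    - {"xyz": [0, 3, 0], "rotation": [0, 0, 0], "grip": 220}
    - {"xyz": [0, 6, 0], "rotation": [0, 0, 0], "grip": 220}
    - {"xyz": [0, 9, 0], "rotation": [0, 0, 0], "grip": 220}
    - {"xyz": [0, 13, 0], "rotation": [0, 0, 0], "grip": 220}
    - {"xyz": [0, 17, 0], "rotation": [0, 0, 0], "grip": 220}

```text
time: 6.85
ee_pos: [0.5564, 0.0535, 0.0409]
eef_rot: [0.772, -0.636, 0.0, 0.0]
ft_force: [3.4, 1.4, -5.4]
width: 0.0297
```

```bash
python3 - <<'E'
from h import *
c=snap('wrist','wi');st();where();tgt(-2.3,81.5,.041)
crop('wi',100,0,400,220,2.6,'wi2')
E
```

```text
t 6.9 p [0.5559 0.0534 0.0409] yaw 11.04 z [-5.0e-04 -1.2e-03 -1.0e+00] F [ 2.06  0.52 -5.18] M [ 0.18 -0.6   0.  ] w 0.0296
frame wf x,y mm -2.54 15.26
xyz [ 0.  66.2 -0.1] rot [ 0.04 -0.06  0.04] |d| 66.2 now [0.5559 0.0534 0.0409]
```

View pics/wi2.png

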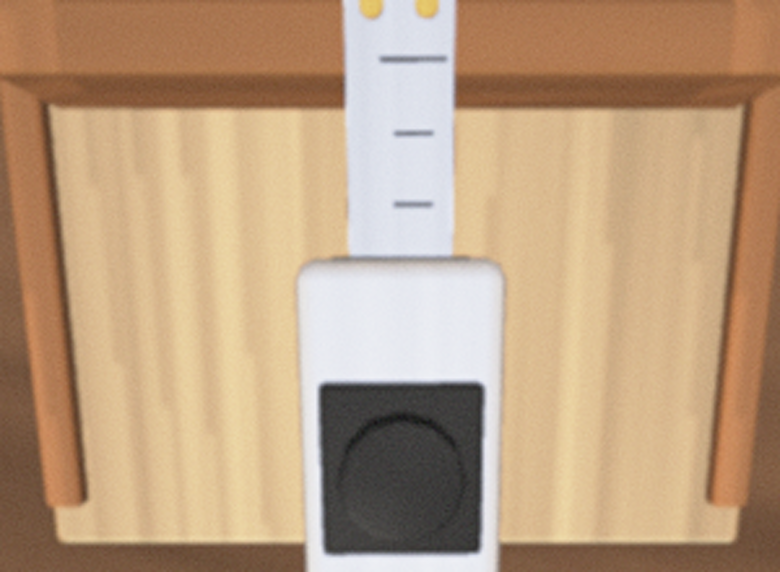

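The hook has caught and the blade is drawing out (new marks visible, pull ≈ 3 N). Continuing back.

Request:
apply_moves:
  increments:
    - {"xyz": [0, 8, 0], "rotation": [0, 0, 0], "grip": 220}
    - {"xyz": [0, 17, 0], "rotation": [0, 0, 0], "grip": 220}
    - {"xyz": [0, 26, 0], "rotation": [0, 0, 0], "grip": 220}
    - {"xyz": [0, 35, 0], "rotation": [0, 0, 0], "grip": 220}
    - {"xyz": [0, 42, 0], "rotation": [0, 0, 0], "grip": 220}

```text
time: 7.52
ee_pos: [0.5142, 0.0452, 0.041]
eef_rot: [0.772, -0.636, 0.0, 0.001]
ft_force: [4.2, -0.2, -5.7]
width: 0.03
```

```bash
python3 - <<'E'
from h import *
st();where();tgt(-2.3,82.5,.041)
E
```

```text
t 7.53 p [0.5142 0.0452 0.041 ] yaw 11.03 z [-2.0e-04 -1.5e-03 -1.0e+00] F [ 4.17 -0.19 -5.67] M [ 0.09 -0.8  -0.11] w 0.03
frame wf x,y mm -2.29 57.77
xyz [-0.1 24.7  0. ] rot [ 0.02 -0.08  0.03] |d| 24.7 now [0.5142 0.0452 0.041 ]
```

Request:
apply_moves:
  increments:
    - {"xyz": [0, 8, 0], "rotation": [0, 0, 0], "grip": 220}
    - {"xyz": [0, 16, 0], "rotation": [0, 0, 0], "grip": 220}
    - {"xyz": [0, 23, 0], "rotation": [0, 0, 0], "grip": 220}
    - {"xyz": [0, 25, 0], "rotation": [0, 0, 0], "grip": 220}
    - {"xyz": [0, 25, 0], "rotation": [0, 0, 0], "grip": 220}

```text
time: 8.15
ee_pos: [0.4896, 0.0403, 0.0411]
eef_rot: [0.772, -0.636, 0.0, 0.001]
ft_force: [3.0, -0.3, -6.4]
width: 0.0302
```

```bash
python3 - <<'E'
from h import *
c=snap('wrist','wj');st();where();
crop('wj',100,0,400,220,2.6,'wj2')
snap('scene','sj');crop('sj',190,150,320,260,6,'sj2')
E
```

```text
t 8.2 p [0.4898 0.0404 0.041 ] yaw 11.02 z [-1.0e-04 -1.4e-03 -1.0e+00] F [ 3.79  1.04 -7.02] M [ 0.01 -0.71 -0.14] w 0.0299
frame wf x,y mm -2.18 82.72
```

View pics/wj2.png

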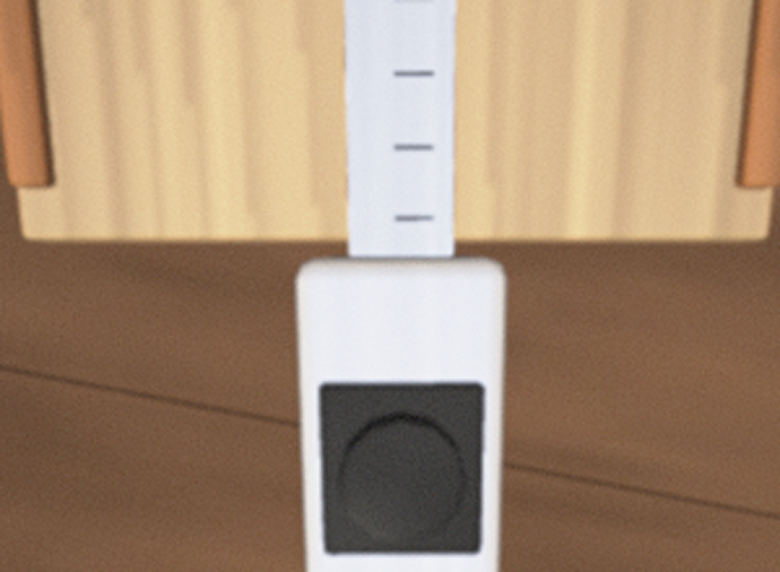

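View pics/sj2.png

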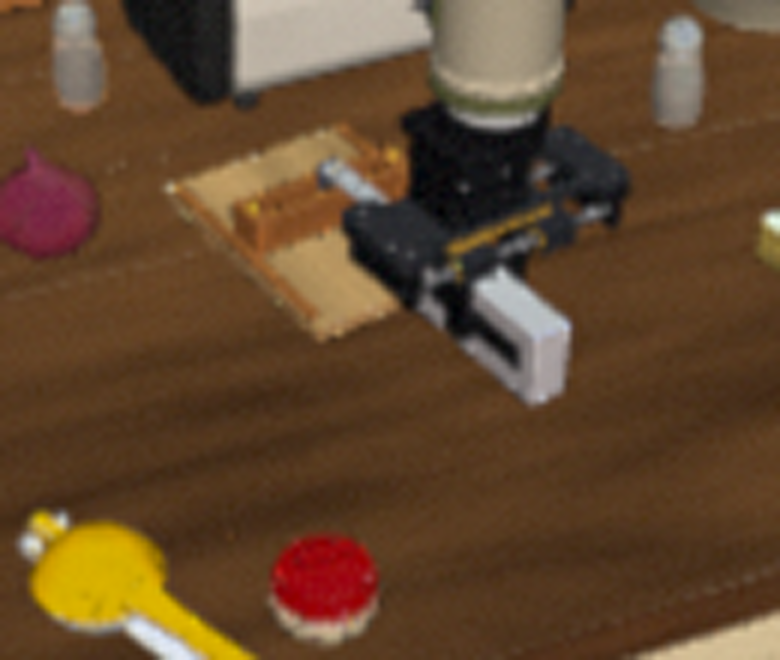

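```bash
python3 - <<'E'
from h import *
c=load('wj')
p=np.array([.4898,.0404,.041]);R=Ro.from_quat(r.read_state()['eef_rot']).as_matrix()
def loc(x,y,z): return (R.T@(px2w(c,(x+.5)/2.6-.5+100,(y+.5)/2.6-.5,z)-p))[:2]*1000
print('edge',loc(22,241,.012),loc(768,240.5,.012),'front',loc(400,268,.041-.0235+.062))
im=cv2.imread('pics/wj.png').astype(int)
for u in (115,150,180,215,300,330,360,388): 
    col=im[85:105,u].sum(1); g=np.abs(np.diff(col)); k=g.argmax(); print(u,85+k+.5, (np.sum((np.arange(len(g)))*g**2)/np.sum(g**2)+85.5).round(2))
E
```

```text
edge [-79.65024444 -79.80306276] [ 79.7993883  -79.80943502] front [  1.13351716 -72.63895952]
115 91.5 91.94
150 91.5 92.12
180 92.5 92.23
215 92.5 95.65
300 91.5 92.11
330 92.5 92.1
360 92.5 92.2
388 91.5 92.36
```

Request:
apply_moves:
  increments:
    - {"xyz": [0, 0, 5], "rotation": [0, 0, 0], "grip": 220}
    - {"xyz": [0, 0, 10], "rotation": [0, 0, 0], "grip": 220}
    - {"xyz": [0, 0, 13], "rotation": [0, 0, 0], "grip": 220}
    - {"xyz": [0, 0, 14.5], "rotation": [0, 0, 0], "grip": 220}
    - {"xyz": [0, 0, 14.5], "rotation": [0, 0, 0], "grip": 220}

```text
time: 8.88
ee_pos: [0.4897, 0.0405, 0.0264]
eef_rot: [0.772, -0.636, 0.0, 0.001]
ft_force: [3.8, 0.6, -4.4]
width: 0.0302
```

```bash
python3 - <<'E'
from h import *
st();where()
E
```

```text
t 8.88 p [0.4897 0.0405 0.0264] yaw 11.03 z [-4.0e-04 -1.3e-03 -1.0e+00] F [ 3.77  0.58 -4.43] M [ 0.2  -0.91 -0.13] w 0.0302
frame wf x,y mm -2.27 82.74
```

Request:
apply_moves:
  increments:
    - {"xyz": [0, 0, 0.5], "rotation": [0, 0, 0], "grip": 220}
    - {"xyz": [0, 0, 1], "rotation": [0, 0, 0], "grip": 220}
    - {"xyz": [0, 0, 1.5], "rotation": [0, 0, 0], "grip": 220}
    - {"xyz": [0, 0, 1.5], "rotation": [0, 0, 0], "grip": 220}

```text
time: 9.38
ee_pos: [0.4898, 0.0405, 0.0252]
eef_rot: [0.772, -0.636, 0.0, 0.001]
ft_force: [0.9, 0.0, 2.2]
width: 0.03
```

```bash
python3 - <<'E'
from h import *
st();where()
E
```

```text
t 9.38 p [0.4898 0.0405 0.0252] yaw 11.03 z [-3.0e-04 -1.5e-03 -1.0e+00] F [0.87 0.04 2.21] M [ 0.1  -0.32 -0.06] w 0.03
frame wf x,y mm -2.26 82.65
```

Request:
apply_moves:
  increments:
    - {"xyz": [0, 0, -0.7], "rotation": [0, 0, 0], "grip": 220}
    - {"xyz": [0, -1, -0.7], "rotation": [0, 0, 0], "grip": 220}
    - {"xyz": [0, -2, -0.7], "rotation": [0, 0, 0], "grip": 220}
    - {"xyz": [0, -3, -0.7], "rotation": [0, 0, 0], "grip": 220}
    - {"xyz": [0, -3, -0.7], "rotation": [0, 0, 0], "grip": 220}

```text
time: 10.0
ee_pos: [0.4926, 0.041, 0.0257]
eef_rot: [0.772, -0.636, 0.0, 0.001]
ft_force: [2.4, -1.0, -7.4]
width: 0.03
```

```bash
python3 - <<'E'
from h import *
st();where()
E
```

```text
t 10.0 p [0.4926 0.041  0.0257] yaw 11.03 z [-7.0e-04 -1.5e-03 -1.0e+00] F [ 2.44 -0.98 -7.35] M [ 0.06 -0.46 -0.05] w 0.03
frame wf x,y mm -2.3 79.76
```

Request:
apply_moves:
  increments:
    - {"xyz": [0, -0.6, 0], "rotation": [0, 0, 0], "grip": 220}
    - {"xyz": [0, -1.2, 0], "rotation": [0, 0, 0], "grip": 220}
    - {"xyz": [0, -1.5, 0], "rotation": [0, 0, 0], "grip": 220}

```text
time: 10.38
ee_pos: [0.4941, 0.0413, 0.0257]
eef_rot: [0.772, -0.636, 0.0, 0.001]
ft_force: [3.3, 0.2, -7.0]
width: 0.0297
```

```bash
python3 - <<'E'
from h import *
st();where()
c=snap('wrist','wk');crop('wk',180,60,330,160,5.2,'wk2')
E
```

```text
t 10.38 p [0.4941 0.0413 0.0257] yaw 11.03 z [-9.0e-04 -1.5e-03 -1.0e+00] F [ 3.33  0.21 -6.98] M [ 0.11 -0.38 -0.07] w 0.0297
frame wf x,y mm -2.29 78.3
```

View pics/wk2.png

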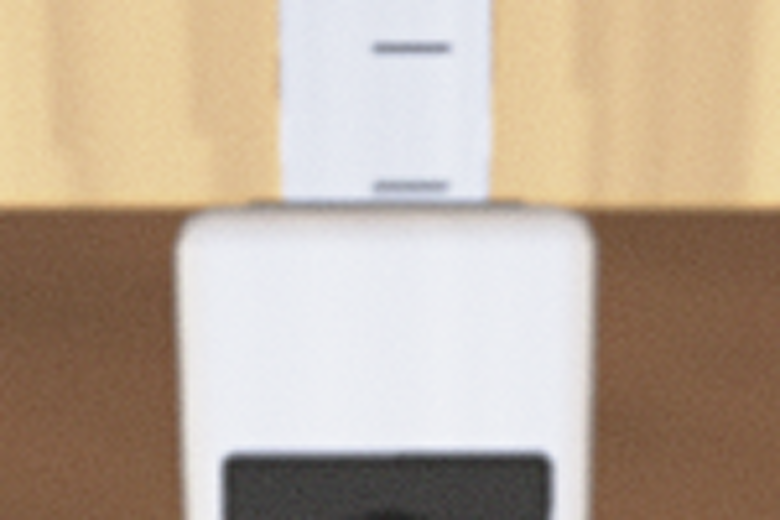

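Request:
apply_moves:
  increments:
    - {"xyz": [0, -0.4, 0], "rotation": [0, 0, 0], "grip": 220}
    - {"xyz": [0, -0.8, 0], "rotation": [0, 0, 0], "grip": 220}
    - {"xyz": [0, -0.8, 0], "rotation": [0, 0, 0], "grip": 220}

```text
time: 10.8
ee_pos: [0.4949, 0.0415, 0.0257]
eef_rot: [0.772, -0.636, 0.0, 0.001]
ft_force: [4.1, 0.6, -6.7]
width: 0.03
```

```bash
python3 - <<'E'
from h import *
st();where()
E
```

```text
t 10.8 p [0.4949 0.0415 0.0257] yaw 11.03 z [-7.0e-04 -1.4e-03 -1.0e+00] F [ 4.1   0.59 -6.66] M [ 0.07 -0.51 -0.05] w 0.03
frame wf x,y mm -2.31 77.41
```

Request:
apply_moves:
  increments:
    - {"xyz": [0, -0.4, 0], "rotation": [0, 0, 0], "grip": 220}
    - {"xyz": [0, -0.7, 0], "rotation": [0, 0, 0], "grip": 220}
    - {"xyz": [0, -0.7, 0], "rotation": [0, 0, 0], "grip": 220}

```text
time: 11.18
ee_pos: [0.4956, 0.0416, 0.0257]
eef_rot: [0.772, -0.636, 0.0, 0.001]
ft_force: [2.6, -0.2, -6.9]
width: 0.0299
```

```bash
python3 - <<'E'
from h import *
st();where()
E
```

```text
t 11.18 p [0.4956 0.0416 0.0257] yaw 11.03 z [-9.0e-04 -1.5e-03 -1.0e+00] F [ 2.61 -0.2  -6.89] M [ 0.05 -0.42 -0.05] w 0.0299
frame wf x,y mm -2.3 76.79
```

Request:
apply_moves:
  increments:
    - {"xyz": [0, -0.3, 0], "rotation": [0, 0, 0], "grip": 220}
    - {"xyz": [0, -0.6, 0], "rotation": [0, 0, 0], "grip": 220}
    - {"xyz": [0, -0.6, 0], "rotation": [0, 0, 0], "grip": 220}

```text
time: 11.55
ee_pos: [0.4956, 0.0417, 0.0256]
eef_rot: [0.772, -0.636, -0.0, 0.001]
ft_force: [-2.3, -1.1, -3.1]
width: 0.0299
```

```bash
python3 - <<'E'
from h import *
st();where()
E
```

```text
t 11.55 p [0.4956 0.0417 0.0256] yaw 11.03 z [-0.002  -0.0018 -1.    ] F [-2.34 -1.1  -3.06] M [-0.04  0.58 -0.06] w 0.0299
frame wf x,y mm -2.34 76.71
```

Request:
apply_moves:
  increments:
    - {"xyz": [0, -0.2, 0.3], "rotation": [0, 0, 0], "grip": 220}
    - {"xyz": [0, -0.2, 0.6], "rotation": [0, 0, 0], "grip": 220}
    - {"xyz": [0, -0.2, 0.6], "rotation": [0, 0, 0], "grip": 220}

```text
time: 11.92
ee_pos: [0.4956, 0.0417, 0.0252]
eef_rot: [0.772, -0.636, -0.0, 0.002]
ft_force: [-6.0, -1.0, 3.8]
width: 0.0303
```

```bash
python3 - <<'E'
from h import *
st();where()
E
```

```text
t 11.93 p [0.4956 0.0417 0.0252] yaw 11.03 z [-0.0025 -0.0022 -1.    ] F [-6.   -1.04  3.75] M [-0.08  0.88 -0.06] w 0.0303
frame wf x,y mm -2.35 76.76
```

Request:
apply_moves:
  increments:
    - {"xyz": [0, 0, 0], "rotation": [0, 0, 0], "grip": 165}
    - {"xyz": [0, 0, 0], "rotation": [0, 0, 0], "grip": 150}
    - {"xyz": [0, 0, 0], "rotation": [0, 0, 0], "grip": 120}
    - {"xyz": [0, 0, 0], "rotation": [0, 0, 0], "grip": 100}

```text
time: 12.42
ee_pos: [0.4958, 0.0417, 0.0253]
eef_rot: [0.772, -0.636, -0.0, 0.002]
ft_force: [-0.3, -0.3, 0.6]
width: 0.0478
```

```bash
python3 - <<'E'
from h import *
st();where()
c=snap('wrist','wl');crop('wl',100,0,400,220,2.6,'wl2')
E
```

```text
t 12.43 p [0.4958 0.0417 0.0253] yaw 11.03 z [-0.0022 -0.0021 -1.    ] F [-0.34 -0.28  0.6 ] M [0.04 0.03 0.  ] w 0.0478
frame wf x,y mm -2.32 76.57
```

View pics/wl2.png

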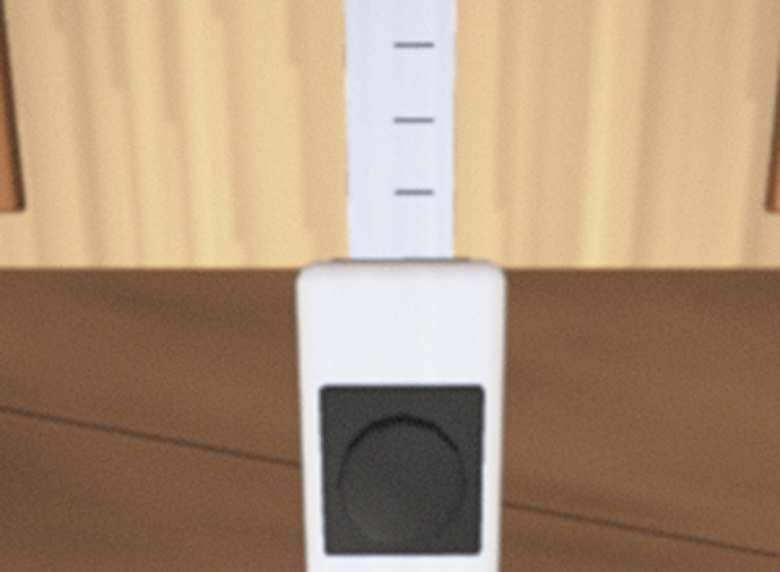

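Request:
apply_moves:
  increments:
    - {"xyz": [0, 0, 0], "rotation": [0, 0, 0], "grip": 80}
    - {"xyz": [0, 0, -15], "rotation": [0, 0, 0], "grip": 80}
    - {"xyz": [0, 0, -45], "rotation": [0, 0, 0], "grip": 80}
    - {"xyz": [0, 0, -80], "rotation": [0, 0, 0], "grip": 120}
    - {"xyz": [0, 0, -90], "rotation": [0, 0, 0], "grip": 200}

```text
time: 13.1
ee_pos: [0.4972, 0.0422, 0.1181]
eef_rot: [0.772, -0.636, 0.001, 0.0]
ft_force: [0.1, -0.6, 0.2]
width: 0.0471
```

Request:
apply_moves:
  increments:
    - {"xyz": [0, -15, 0], "rotation": [0, 0, 0], "grip": 255}
    - {"xyz": [0, -30, 0], "rotation": [0, 0, 0], "grip": 255}
    - {"xyz": [0, -43, 0], "rotation": [0, 0, 0], "grip": 255}
    - {"xyz": [0, -45, 0], "rotation": [0, 0, 0], "grip": 255}
    - {"xyz": [0, -45, 0], "rotation": [0, 0, 0], "grip": 255}

```text
time: 13.72
ee_pos: [0.541, 0.051, 0.1178]
eef_rot: [0.772, -0.636, 0.001, 0.001]
ft_force: [-0.4, -0.7, -0.5]
width: 0.002
```

```bash
python3 - <<'E'
from h import *
st();where()
c=snap('wrist','wm');snap('top','tm');snap('scene','sm')
crop('tm',230,105,320,250,4,'tm2');crop('sm',190,150,320,260,6,'sm2')
# target: 45 mm ahead of the grasp TCP
tgt(-2.3,76.6-45,.085)
E
```

```text
t 13.72 p [0.541  0.051  0.1178] yaw 11.07 z [ 5.0e-04 -2.2e-03 -1.0e+00] F [-0.43 -0.7  -0.51] M [-0.02 -0.    0.01] w 0.002
frame wf x,y mm -2.98 30.38
xyz [ 0.3  1.2 33.1] rot [-0.04 -0.17  0.05] |d| 33.1 now [0.541  0.0507 0.1181]
```

View pics/wm.png

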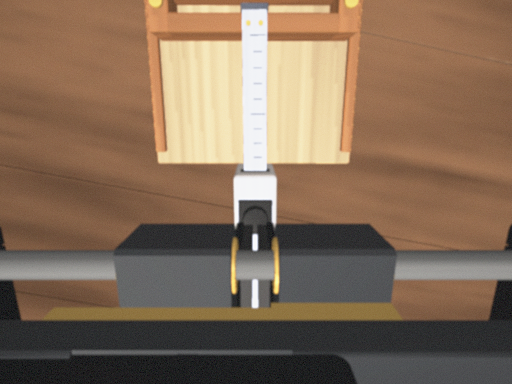

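View pics/tm2.png

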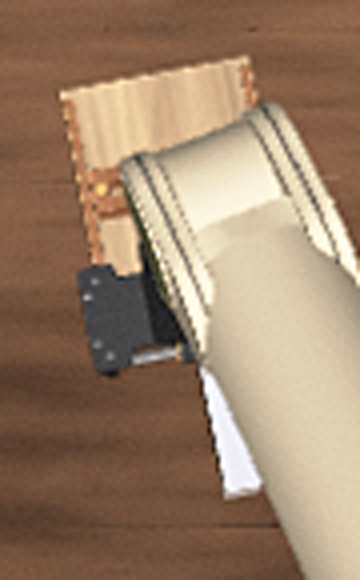

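View pics/sm2.png

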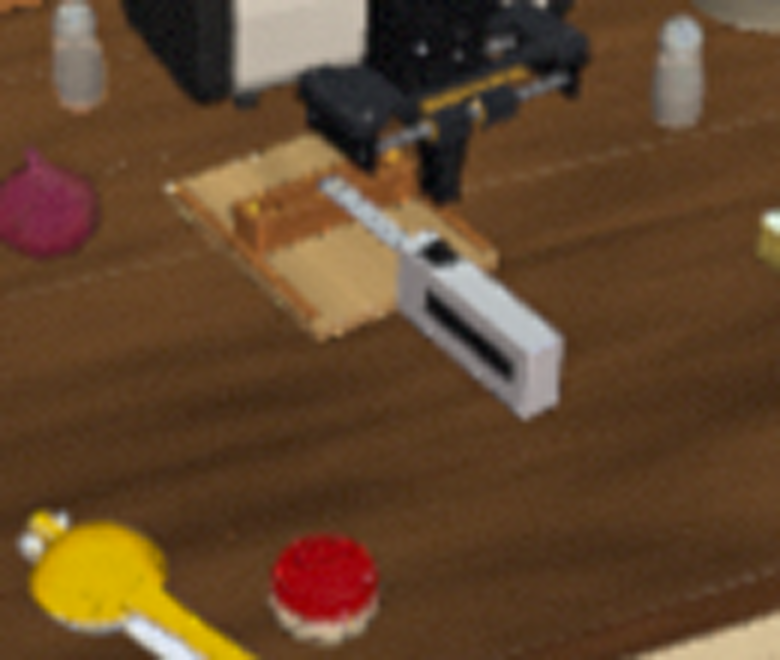

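Request:
apply_moves:
  increments:
    - {"xyz": [0.5, 0.8, 12], "rotation": [0, -0.1, 0], "grip": 255}
    - {"xyz": [0.5, 0.8, 25], "rotation": [0, -0.1, 0], "grip": 255}
    - {"xyz": [0.5, 0.8, 33], "rotation": [0, -0.1, 0], "grip": 255}
    - {"xyz": [0.5, 0.8, 35], "rotation": [0, -0.1, 0], "grip": 255}
    - {"xyz": [0.5, 0.8, 35], "rotation": [0, -0.1, 0], "grip": 255}

```text
time: 14.5
ee_pos: [0.5404, 0.0501, 0.0831]
eef_rot: [0.772, -0.636, 0.001, 0.0]
ft_force: [-0.4, -0.2, 0.4]
width: 0.0003
```

```bash
python3 - <<'E'
from h import *
st();where()
c=snap('wrist','wn');crop('wn',180,120,340,260,4,'wn2');crop
snap('scene','sn');crop('sn',240,170,300,220,10,'sn2')
E
```

```text
t 14.5 p [0.5404 0.0501 0.0831] yaw 11.05 z [ 9.e-04 -9.e-04 -1.e+00] F [-0.42 -0.23  0.37] M [-0.   -0.05 -0.03] w 0.0003
frame wf x,y mm -2.17 31.15
```

View pics/wn2.png

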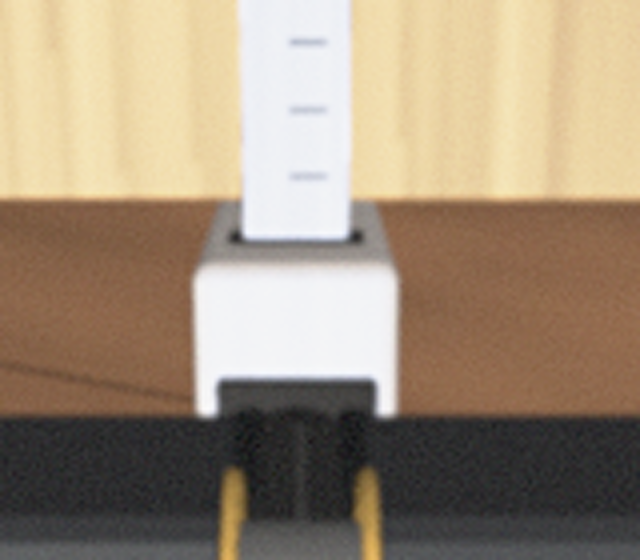

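View pics/sn2.png

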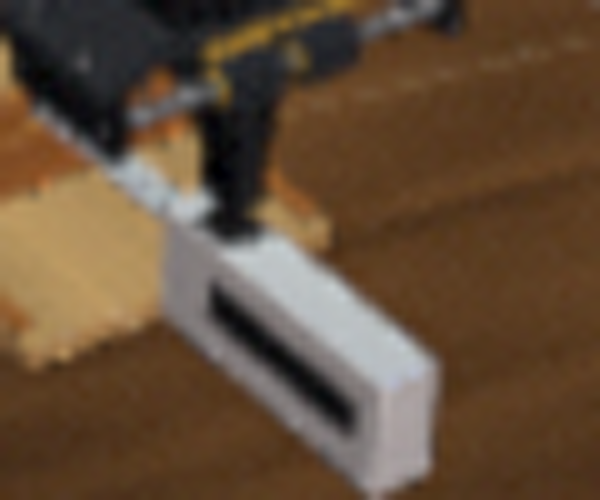

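Request:
apply_moves:
  increments:
    - {"xyz": [0, 0, 1.5], "rotation": [0, 0, 0], "grip": 255}
    - {"xyz": [0, 0, 3], "rotation": [0, 0, 0], "grip": 255}
    - {"xyz": [0, 0, 4.5], "rotation": [0, 0, 0], "grip": 255}
    - {"xyz": [0, 0, 4.5], "rotation": [0, 0, 0], "grip": 255}

```text
time: 15.1
ee_pos: [0.5407, 0.05, 0.0791]
eef_rot: [0.772, -0.636, 0.001, -0.0]
ft_force: [-0.1, -0.9, 3.7]
width: 0.0005
```

```bash
python3 - <<'E'
from h import *
st();where()
E
```

```text
t 15.1 p [0.5407 0.05   0.0791] yaw 11.05 z [ 0.0016 -0.0011 -1.    ] F [-0.09 -0.91  3.66] M [-0.1   0.26 -0.02] w 0.0005
frame wf x,y mm -2.08 30.89
```

Request:
apply_moves:
  increments:
    - {"xyz": [0, 0, 1], "rotation": [0, 0, 0], "grip": 255}
    - {"xyz": [0, 0, 2], "rotation": [0, 0, 0], "grip": 255}
    - {"xyz": [0, 0, 2.5], "rotation": [0, 0, 0], "grip": 255}

```text
time: 15.48
ee_pos: [0.5407, 0.05, 0.0764]
eef_rot: [0.772, -0.636, 0.001, -0.0]
ft_force: [1.2, -0.3, 1.0]
width: 0.0003
```

```bash
python3 - <<'E'
from h import *
st();where()
E
```

```text
t 15.47 p [0.5407 0.05   0.0764] yaw 11.04 z [ 0.0018 -0.001  -1.    ] F [ 1.22 -0.31  1.02] M [ 0.03 -0.1  -0.05] w 0.0003
frame wf x,y mm -2.07 30.82
```

Request:
apply_moves:
  increments:
    - {"xyz": [0, 0, 0.6], "rotation": [0, 0, 0], "grip": 255}
    - {"xyz": [0, 0, 1.2], "rotation": [0, 0, 0], "grip": 255}
    - {"xyz": [0, 0, 1.6], "rotation": [0, 0, 0], "grip": 255}

```text
time: 15.85
ee_pos: [0.5406, 0.0501, 0.0749]
eef_rot: [0.772, -0.636, 0.001, -0.0]
ft_force: [-2.1, -1.2, 5.2]
width: 0.0004
```

```bash
python3 - <<'E'
from h import *
st();where()
E
```

```text
t 15.85 p [0.5406 0.0501 0.0749] yaw 11.05 z [ 0.0014 -0.0011 -1.    ] F [-2.06 -1.21  5.15] M [-0.11  0.52 -0.02] w 0.0004
frame wf x,y mm -2.12 30.92
```

Request:
apply_moves:
  increments:
    - {"xyz": [0, 0, -3], "rotation": [0, 0, 0], "grip": 255}
    - {"xyz": [0, 0, -15], "rotation": [0, 0, 0], "grip": 255}
    - {"xyz": [0, 0, -45], "rotation": [0, 0, 0], "grip": 255}
    - {"xyz": [0, 35, -85], "rotation": [0, 0, 0], "grip": 255}
    - {"xyz": [0, 70, -120], "rotation": [0, 0, 0], "grip": 255}

```text
time: 16.48
ee_pos: [0.4712, 0.0371, 0.1966]
eef_rot: [0.772, -0.636, 0.001, -0.0]
ft_force: [-0.6, -1.0, 0.7]
width: 0.0005
```

Request:
apply_moves:
  increments:
    - {"xyz": [-50, 10, -20], "rotation": [0, 0, 0], "grip": 200}
    - {"xyz": [-100, 20, -20], "rotation": [0, 0, 0], "grip": 150}
    - {"xyz": [-140, 25, -20], "rotation": [0, 0, 0], "grip": 100}
    - {"xyz": [-140, 25, -20], "rotation": [0, 0, 0], "grip": 100}

```text
time: 16.98
ee_pos: [0.4186, 0.1729, 0.2174]
eef_rot: [0.774, -0.633, 0.002, -0.001]
ft_force: [1.2, -0.2, -0.4]
width: 0.0324
```

```bash
python3 - <<'E'
from h import *
st();where()
c=snap('wrist','wo');snap('top','to');snap('scene','so')
crop('to',230,105,320,240,4.4,'to2');crop('so',200,150,300,250,7,'so2')
E
```

```text
t 16.98 p [0.4186 0.1729 0.2174] yaw 11.42 z [ 3.8e-03 -4.0e-04 -1.0e+00] F [ 1.25 -0.22 -0.36] M [ 0.02  0.02 -0.02] w 0.0324
frame wf x,y mm -145.73 127.66
```

View pics/wo.png

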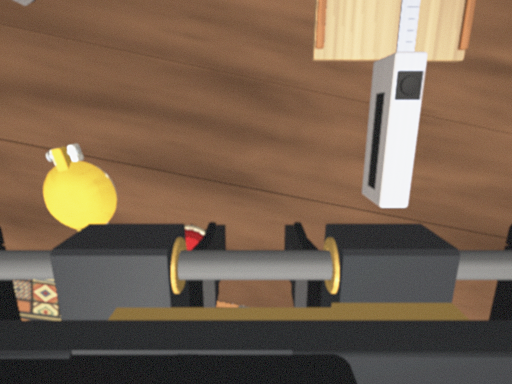

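View pics/to2.png

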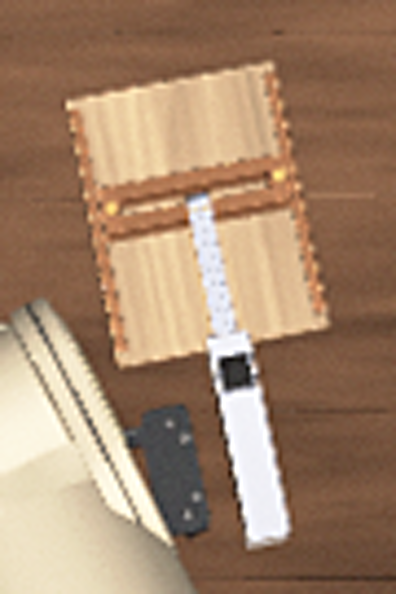

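View pics/so2.png

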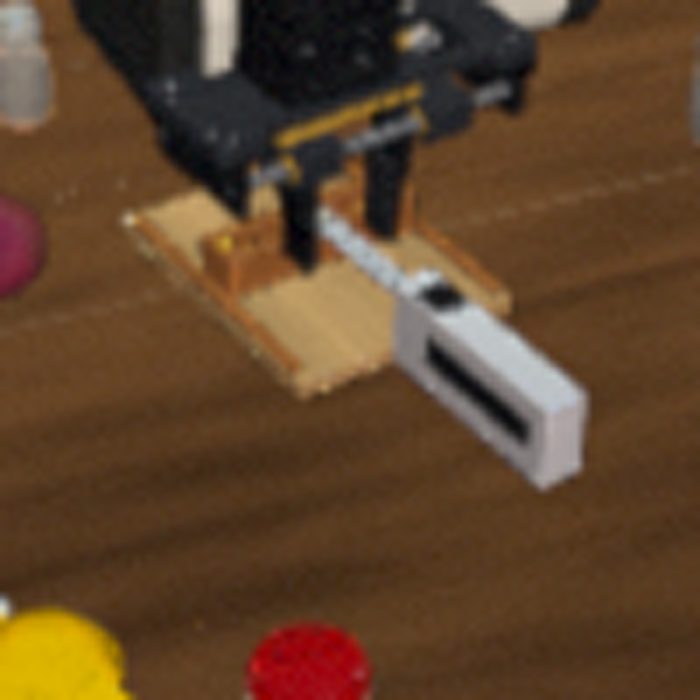

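```bash
python3 - <<'E'
from h import *
tgt(-2.3,15,.15)
E
```

```text
xyz [ 139.6 -111.4   67.1] rot [-0.13 -0.07  0.04] |d| 190.8 now [0.42   0.1689 0.2167]
```

Request:
apply_moves:
  increments:
    - {"xyz": [40, -30, 0], "rotation": [0, 0, 0], "grip": 200}
    - {"xyz": [80, -60, 10], "rotation": [0, 0, 0], "grip": 255}
    - {"xyz": [120, -90, 30], "rotation": [0, 0, 0], "grip": 255}
    - {"xyz": [139, -111, 60], "rotation": [0, 0, 0], "grip": 255}
    - {"xyz": [139, -111, 66], "rotation": [0, 0, 0], "grip": 255}

```text
time: 17.75
ee_pos: [0.5559, 0.0504, 0.1484]
eef_rot: [0.77, -0.638, -0.001, 0.001]
ft_force: [-0.8, 0.3, -0.5]
width: 0.0106
```

```bash
python3 - <<'E'
from h import *
c=snap('wrist','wp');st();where();crop('wp',170,90,340,260,4.6,'wp2');crop('wp',170,0,340,120,4.6,'wp3')
E
```

```text
t 17.8 p [0.5551 0.0522 0.149 ] yaw 10.9 z [-0.0012  0.     -1.    ] F [-0.68  0.9  -0.46] M [0.04 0.08 0.06] w 0.0065
frame wf x,y mm -1.5 16.26
```

View pics/wp2.png

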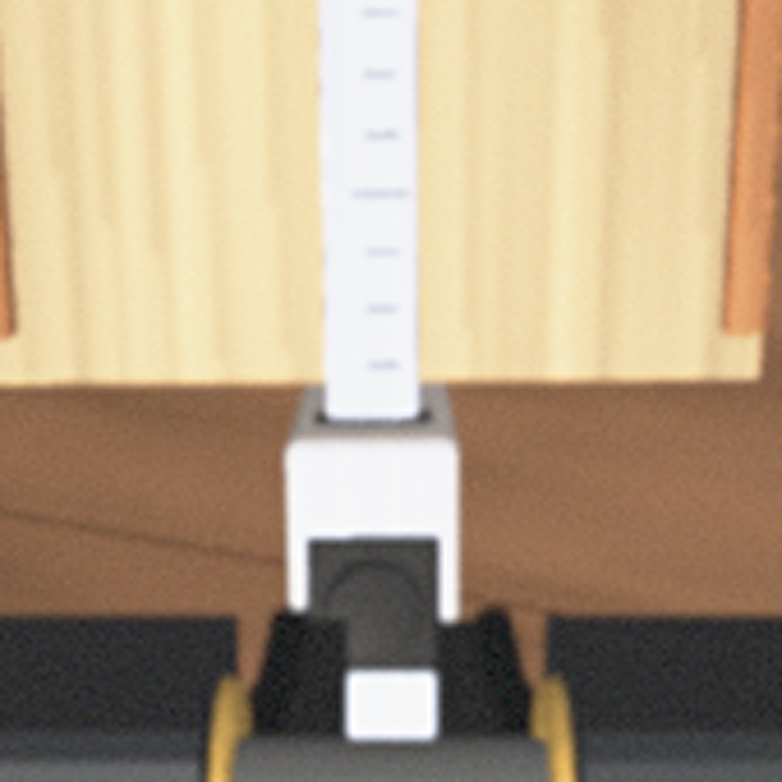

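View pics/wp3.png

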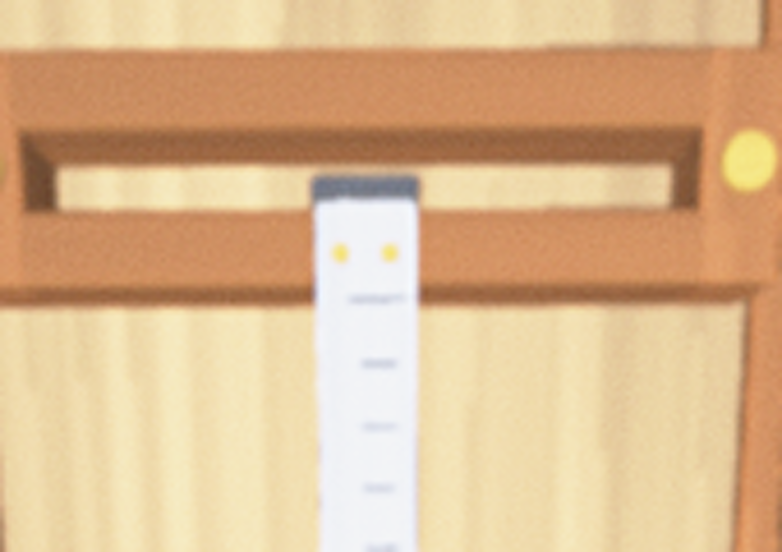

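```bash
python3 - <<'E'
from h import *
c=load('wp')
P=lambda x,y,z=None: px2w(c,(x+.5)/4.6-.5+170,(y+.5)/4.6-.5+90,z)
print('button z',[P(x,y)[2].round(4) for x,y in [(370,600),(380,620),(390,590)]],'case top',[P(x,y)[2].round(4) for x,y in [(330,490),(400,500),(370,520)]])
for n in('wm','wf'):
  d=load(n); 
d=load('we');print('before(up): button', px2w(d,255,184)[2].round(4),'case',px2w(d,230,125)[2].round(4),px2w(d,255,125)[2].round(4))
st()
E
```

```text
button z [np.float64(0.0669), np.float64(0.0667), np.float64(0.0652)] case top [np.float64(0.0618), np.float64(0.0618), np.float64(0.0624)]
before(up): button 0.134 case 0.1238 0.1255
t 17.8 p [0.5551 0.0522 0.149 ] yaw 10.9 z [-0.0012  0.     -1.    ] F [-0.68  0.9  -0.46] M [0.04 0.08 0.06] w 0.0065
```

Button is now about 4.5 mm proud of the case, down from 9 mm, so it has latched. The gripper is clear, so I'm handing in.

```bash
python3 -c "
from h import *
r.close_job()"
```

```text
the job is handed in; nothing more can be done
```

The largest rule is standing on the table at the board's near edge, hooked over the near rail and locked. I handed it in at about 18 s; the hand-in gave no verdict.

- **Hooking and drawing back:** I hooked the blade into the slot with no contact felt. Drawing the case back took about 3–4 N, well under the 14 N that would shift the guide.
- **Flush with the edge:** I lowered the case to the table and slid it forward until it met the edge, pressing with roughly 9 N at most. The last pictures show its front face meeting the edge with no gap. The yaw measured square to within about 0.1° while the case was still in the gripper.
- **Hook and distance:** The last picture shows the hook against the rail. The camera put the near side of the slot about 105 mm from the near edge.
- **Lock button:** The force reached about 4 N at the last reading before the snap, then dropped. Depth readings put the button about 4.5 mm above the case, down from 9 mm. I did not push it on to the hard stop.
- **Bystanders:** I touched none of the other objects. At hand-in the gripper was clear of everything.

None of the checks failed. The one disagreement was the rule's front edge, which measured about 2 mm short of nominal in the pictures. I put that down to its rounded top edge and relied on the felt contact with the board instead.

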